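# Put the set-up kit away in its holders

## Robot

A 6-joint arm with a two-finger parallel gripper is mounted at the origin on a cart in front of the work surface, level with it; the furniture and walls round the work are solid. World frame = base frame: x ahead of the robot, y to its left, z up, the work surface at z = 0. Lengths are in m, angles in degrees, forces in N, time in s.
With the tool pointing down it reaches from about 0.275 to 0.85 m from the base axis. Payload 19 kg.
Tool frame: the origin (TCP) lies at the very end of the fingers, on their centre line; the grasp point (between the pads) lies 19 mm behind it (env.grip_point_offset is the distance from the TCP to the grasp point, in m); y points along the fingers, x is the direction in which the jaws open and shut, and the axes are right-handed (so a half turn about y gives the same grasp; the last joint's range is limited). The gripper opens to 85 mm and grips with 20 to 120 N. Pads are 22 mm wide; open, the fingers measure 114 mm over their backs; the gripper's body (76 mm by 85 mm) begins 54 mm behind the grasp point. The pads swing forward as they close: fully open they stand 13 mm farther back than shut.
Start: joints at [55.634, 8.623, 82.357, -0, 89.026, -7.678], TCP at [0.258, 0.514, 0.231] pointing down, gripper open.
Joint ranges: [-160.23, 160.23], [-39.13, 120.54], [6.94, 153.29], [-79.49, 259.48], [9.18, 160.14], [-161.06, 161.06]. Speed limits (degrees/s): [108.29, 108.29, 127.2, 172.46, 172.46, 172.46].

## Interface

Orientations are given as [roll, pitch, yaw] about the fixed x, y, z axes, in that order (R = Rz(yaw) Ry(pitch) Rx(roll)).
In Python, from bench import sensors, cams, job, env gives the robot as it stands.
- The arm moves only by the tool step_arm, never from a script. Its argument "rows" is a list of rows, each an object with "dp": the shift along the tool's x, y, z in m, a list of three; "rotation": the turn, a rotation vector about the tool's x, y, z in degrees, a list of three. In form: [{"dp": [dx, dy, dz], "rotation": [rx, ry, rz]}, ...]. A call has 1 to 20 rows; each row shifts and turns the pose as measured when the row begins, along the tool's axes as they then stand; what a row does not reach is not made up. A row lasts 1/8 s, in which the tool goes at most 62.5 mm and 10.7 degrees, less where a joint would pass 70% of its speed; a pose out of reach is approached as far as the arm can. A call is refused whole if a number of a shift passes 0.0625 or a number of a turn 10.7, either way. A call with a gripper value outside its range is refused whole. "claw" is the closure in counts, from 0 (fully open) to 255 (shut), set as the call begins (left out, the last holds). The fingers move at their own pace and stop on an object; the grip force is fixed at half the most. Time passes only in rows, so rows that do not move let the fingers close. It gives the time, the measured TCP pose, the force and the opening at its end, in the units of the state.
- sensors.observe(): the state, without advancing time (a new reading comes with each control period).
- cams.camera(name): name is "scene" or "top" or "wrist"; returns the picture (480x640x3 uint8, red, green, blue); there is no depth.
- cams.calibration(name): a dict with "intrinsics" (3x3 intrinsics, pixels), "pose" (4x4, takes a point from camera to world coordinates); the wrist camera has in their place "hand_eye" (4x4, takes a point from camera to tool coordinates, whose origin is the TCP and whose axes are the tool frame's). Camera axes: x right, y down, z forward; pixel columns grow to the right and rows downward; lengths in m; the calibration is good to about 2 mm. A picture is of the moment at which its call begins: read the wrist's pose just before it. calibration takes no time and is no camera call.
- job.close_job(): hands the job in, once; it reports no verdict.
The state is a dict: "clock": time; "joint_pos": joint angles; "dq": joint speeds; "tau": joint torques, N m; "position": TCP position; "tool_rot": TCP orientation; "contact_force": force on the tool from outside, world axes, zero at the start; "moment": the same for the moment, N m; "finger_gap": finger opening in m.
Only numpy, scipy, OpenCV 4.12 (cv2) and the standard library are available. Lean on these libraries where they do the work, as an engineer would, in place of code of your own. Each camera call takes 0.05 s, during which the arm holds its last target. There are 200 camera calls.

## Task

Put the set-up parts away, each in the holder that matches it: the large bearing flat in the large round pocket, the small bearing flat in the small round pocket, the steel sleeve standing over the post, and the fence stop standing foot down in the oblong pocket. The stop is captive in the T-track: slide it along to the wide open mouth at the track's end and lift it off there. At the end all four are fully seated, released and at rest.

Things in the scene. Friction and masses are not known exactly. Their poses are not given: they have to be found in the camera images.
- bearing_large_center (a point): Centre, half-way up, of the large bearing: a flat steel ball bearing lying loose on the worktop, 52 mm across and 15 mm high, about 0.14 kg. z is its axis. Grip it across the diameter.
- bearing_small_center (a point): Centre, half-way up, of the small bearing: a flat steel ball bearing lying loose on the worktop, 42 mm across and 12 mm high, about 0.1 kg. z is its axis. Grip it across the diameter.
- sleeve_center (a point): Centre, half-way up, of the plain grey steel sleeve (a short tube) standing loose on the worktop: 43 mm outside diameter, about 30 mm bore, open right through, 42 mm high, 0.1 to 0.2 kg. z is its axis. (The grey casting with side ports that stands near is not part of the kit.)
- stop_center (a point): Centre of the fence stop's aluminium grip block: 40 (x) x 30 (y, grip here) x 34 mm high, dark screw head 7 mm high on top. Under it a neck (8 mm wide), then the T-foot 44 (x) x 22 (y) x 5 mm; foot's underside 31 mm below this point. Captive in the T-track, starting between track x = -90 and -30 mm, its x along the track's x. About 0.2 kg.
- t_track: Fixed aluminium T-track, 240 (x) x 44 (y) x 16 mm high; origin centre of underside. Lips with a 12 mm slot (tops 16 mm high) hold the stop's foot down from x = -120 to +56 mm. From x = +56 to +120 mm lies the mouth: no lips, open above and at +x, channel 28 mm wide, centre x = +88, y = 0. Channel floor 4 mm above worktop. A black cap shuts the -x end. Stop slides easily, about 2 mm side play.
- nest_large: Holder for the large bearing, fixed to the worktop: grey plate 84 x 84 x 7 mm with one round pocket of 66 mm diameter (the larger of the two round pockets) and 4 mm deep. Origin at the centre of its underside; the pocket is centred on it and its floor is 3 mm above it.
- nest_small: Holder for the small bearing, fixed to the worktop: grey plate 74 x 74 x 7 mm with one round pocket of 56 mm diameter (the smaller of the two) and 4 mm deep. Origin at the centre of its underside; the pocket is centred on it and its floor is 3 mm above it.
- nest_post: Holder for the sleeve, fixed to the worktop: grey plate 76 x 76 x 6 mm with a round-tipped upright steel post at its centre, 14 mm in diameter, its tip 36 mm above the worktop. Origin at the centre of the underside. The sleeve stands on the plate with the post in its bore.
- nest_oblong: Holder for the fence stop, fixed to the worktop: grey plate 84 mm (x) by 62 mm (y) by 7 mm with one oblong pocket 60 mm (x) by 38 mm (y), 4 mm deep. Origin at the centre of its underside; the pocket is centred on it and its floor is 3 mm above it. The stop's 44 x 22 mm foot goes in lengthwise (the stop's x along the holder's x, either way round).

How it is judged:
By the outcome, as a careful person would: the job done as asked, in the order asked, and still so for the second after the job is handed in, with the robot touching nothing.
It also fails if it takes over 99 s, if anything falls off the work surface, if the arm or the gripper's body presses on something with over 40 N, if the wrist force passes 120 N, or if a joint passes its speed limit or range.

## Working session

There is one attempt and no reset: what is moved stays moved. The work goes in short steps, Python scripts to look and compute and a tool call to move; the robot and the scene stay as the last step left them, time stands still between calls to the robot, and variables do not carry over. Pictures are saved under pics/ and viewed, about 12 in all and at most 16, crops included, and the job is handed in when it is done.

Besides the shell and the picture viewer there is one more tool, called after ">>>" as name(argument=value, ...) on one line, values as JSON. step_arm: Moves the arm, as the interface text tells. Its arguments: {"type":"object","properties":{"rows":{"type":"array","items":{"type":"object","properties":{"dp":{"type":"array","items":{"type":"number"}},"rotation":{"type":"array","items":{"type":"number"}}}}},"claw":{"type":"number"}},"required":["rows"]}

```bash
mkdir -p pics; ls; python3 - <<'E'
from bench import sensors,cams,env
import cv2,numpy as np
print(sensors.observe(), env.grip_point_offset)
for n in("top","scene","wrist"):
    im=cams.camera(n); cv2.imwrite(f"pics/{n}0.png",im[:,:,::-1]); c=cams.calibration(n); print(n,{k:np.round(v,4).tolist() for k,v in c.items()})
E
```

```text
pics
{'clock': 0.0, 'joint_pos': array([ 5.56342256e+01,  8.65052532e+00,  8.23918191e+01,  1.55302540e-03,
        8.90272087e+01, -7.67852602e+00]), 'dq': array([-0.05728685,  0.0311897 ,  0.04592252,  0.0126928 ,  0.02578167,
        0.00857782]), 'tau': array([-1.14325896e-03, -7.13005686e+01, -5.70888054e+01, -2.71490144e-04,
        8.21296941e-03,  8.94951057e-06]), 'position': array([0.25812293, 0.51353387, 0.23069001]), 'tool_rot': array([-8.99891678e+01,  6.87220125e-02,  6.33127308e+01]), 'contact_force': array([ 0.29942237, -0.16443528, -0.71885098]), 'moment': array([-0.03406649,  0.0043289 , -0.0338164 ]), 'finger_gap': 0.08528865302179237} 0.0187
top {'intrinsics': [[512.5516, 0.0, 320.8835], [0.0, 512.5516, 234.2521], [0.0, 0.0, 1.0]], 'pose': [[0.0269, -0.9899, 0.1389, 0.3421], [-0.9996, -0.0275, -0.0023, -0.0135], [0.0061, -0.1388, -0.9903, 1.2319], [0.0, 0.0, 0.0, 1.0]]}
scene {'intrinsics': [[541.8881, 0.0, 328.1785], [0.0, 541.8881, 240.125], [0.0, 0.0, 1.0]], 'pose': [[0.6127, -0.545, 0.5723, -0.3122], [-0.7899, -0.4005, 0.4643, -0.6926], [-0.0239, -0.7366, -0.6759, 1.0467], [0.0, 0.0, 0.0, 1.0]]}
wrist {'intrinsics': [[349.2515, 0.0, 321.0286], [0.0, 349.2515, 240.6907], [0.0, 0.0, 1.0]], 'hand_eye': [[1.0, 0.0005, -0.001, 0.0003], [0.0011, -0.2796, 0.9601, -0.141], [0.0002, -0.9601, -0.2796, 0.0711], [0.0, 0.0, 0.0, 1.0]]}
```

View pics/top0.png

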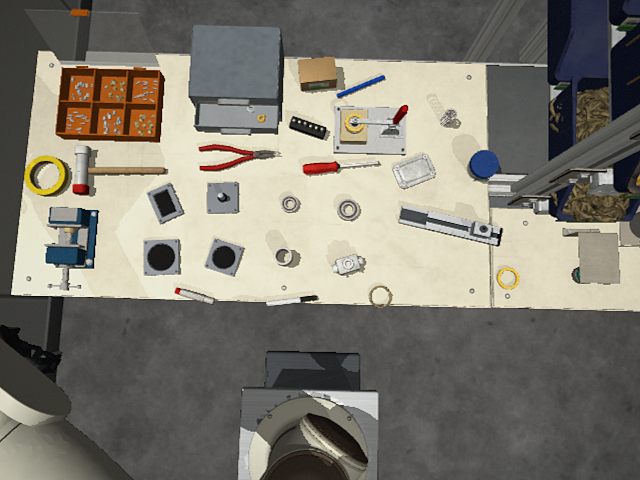

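View pics/scene0.png

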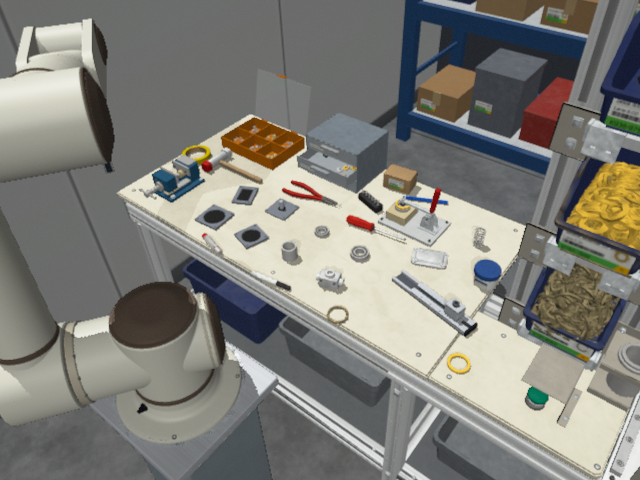

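Both views show nests at top-image (161,257), (223,255) round, (165,203) oblong, (222,198) post. The bearings are at (348,209) large and (290,204) small, the sleeve at (285,257), and the stop at (482,229) in a track whose mouth is near (405,217).

```bash
cat > h.py <<'E'
from bench import sensors,cams,job,env
import cv2,numpy as np
from scipy.spatial.transform import Rotation as Ro
def pose(n,s=None):
    c=cams.calibration(n)
    if n!="wrist": return c["intrinsics"],c["pose"]
    T=np.eye(4); T[:3,:3]=Ro.from_euler("xyz",s["tool_rot"],degrees=True).as_matrix(); T[:3,3]=s["position"]
    return c["intrinsics"],T@c["hand_eye"]
def ray(P,uv,z):
    K,T=P; d=T[:3,:3]@np.linalg.solve(K,[uv[0],uv[1],1]); o=T[:3,3]
    return o+d*(z-o[2])/d[2]
def proj(P,p):
    K,T=P; q=K@(T[:3,:3].T@(np.asarray(p)-T[:3,3])); return q[:2]/q[2]
def snap(n,f):
    s=sensors.observe(); im=cams.camera(n)[:,:,::-1].copy(); cv2.imwrite("pics/"+f,im); return im,pose(n,s),s
def to(x,y,z,yaw=None):
    s=sensors.observe(); R=Ro.from_euler("xyz",s["tool_rot"],degrees=True).as_matrix()
    d=R.T@(np.array([x,y,z])-s["position"])
    print("pos",np.round(s["position"],4),"rot",np.round(s["tool_rot"],2),"gap",round(s["finger_gap"],4),"F",np.round(s["contact_force"],1),"t",s["clock"])
    print("tool dp",np.round(d,4), "ry",None if yaw is None else round((s["tool_rot"][2]-yaw+90)%180-90,2))
E
python3 - <<'E'
from h import *
P=pose("top"); im=cv2.imread("pics/top0.png"); g=cv2.cvtColor(im,cv2.COLOR_BGR2GRAY)
x0,y0,x1,y1=130,170,520,290
cr=cv2.resize(im[y0:y1,x0:x1],None,fx=2.05,fy=2.05,interpolation=cv2.INTER_CUBIC); cv2.imwrite("pics/crop.png",cr)
m=((g<60)*255).astype(np.uint8)
for nm,m in(("dark",m),("grey",((g<165)*255).astype(np.uint8))):
  cs,_=cv2.findContours(m,cv2.RETR_EXTERNAL,cv2.CHAIN_APPROX_NONE)
  for c in cs:
    (u,v),wh,a=cv2.minAreaRect(c)
    if cv2.contourArea(c)>60 and x0<u<x1 and y0<v<y1: print(nm,round(u,1),round(v,1),np.round(wh,1),round(a,1),cv2.contourArea(c),"z7:",np.round(ray(P,(u,v),.007),4))
E
```

```text
dark 223.5 257.0 [22. 21.] 90.0 357.0 z7: [0.4525 0.2154 0.007 ]
dark 161.0 256.5 [25. 26.] 90.0 514.5 z7: [0.4496 0.3649 0.007 ]
dark 164.3 202.6 [23.2 15.1] 66.8 312.0 z7: [0.5809 0.366  0.007 ]
grey 353.2 268.8 [17.5 30.5] 50.2 101.0 z7: [ 0.4327 -0.0957  0.007 ]
grey 290.7 260.8 [15.2 21.4] 40.6 135.0 z7: [0.4477 0.0542 0.007 ]
grey 280.9 254.8 [11.1 13.9] 21.8 102.0 z7: [0.4614 0.0783 0.007 ]
grey 224.7 257.1 [32.3 30.7] 18.4 909.0 z7: [0.4524 0.2126 0.007 ]
grey 162.0 257.0 [36. 36.] 90.0 1213.0 z7: [0.4484 0.3624 0.007 ]
grey 349.3 210.4 [21.8 20.7] 7.1 343.5 z7: [ 0.5745 -0.0838  0.007 ]
grey 291.0 204.0 [16. 18.] 90.0 219.0 z7: [0.5862 0.0583 0.007 ]
grey 165.7 203.1 [35.  26.7] 66.4 861.5 z7: [0.5798 0.3625 0.007 ]
grey 223.0 197.5 [31. 32.] 90.0 927.5 z7: [0.5977 0.2244 0.007 ]
grey 319.5 239.5 [479. 639.] 90.0 197457.0 z7: [ 0.5011 -0.0133  0.007 ]
```

View pics/crop.png

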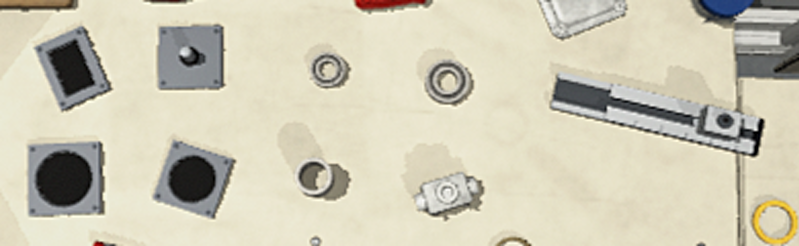

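The crop shows bearings at about px (348.5,209.5) and (290,203.7), the sleeve rim at (283.7,256.3), the stop block top at (481.7,228.5), and the track running from its black cap (500,236) to its mouth (400,215).

```bash
python3 - <<'E'
from h import *
P=pose("top")
f=lambda x,y:(130+x/2.05,170+y/2.05)
for n,c,z in(("BL",(448,81),.015),("BS",(328,69),.012),("SL",(315,177),.042),("stop",(719,120),.052),("cap",(758.5,136),.016),("mouth",(553.5,91),.016)):
    print(n,np.round(ray(P,f(*c),z),4))
a,b=ray(P,f(758.5,136),.016),ray(P,f(553.5,91),.016); d=b-a
print("track len",np.linalg.norm(d),"yaw",np.degrees(np.arctan2(d[1],d[0])),"centre",(a+b)/2)
to(.574,-.084,.15,90)
E
```

```text
BL [ 0.575  -0.0814  0.015 ]
BS [0.586  0.0605 0.012 ]
SL [0.4547 0.069  0.042 ]
stop [ 0.5314 -0.3886  0.052 ]
cap [ 0.5195 -0.446   0.016 ]
mouth [ 0.5663 -0.2057  0.016 ]
track len 0.24486768055691677 yaw 78.98990003510995 centre [ 0.54292709 -0.3258537   0.016     ]
pos [0.2582 0.5136 0.2308] rot [-8.999e+01  5.000e-02  6.331e+01] gap 0.0859 F [-0.   0.6  0.5] t 0.15
tool dp [-0.392   0.0811 -0.5506] ry -26.69
```

>>> step_arm(rows=[{"dp": [-0.0326,0,-0.0458]},{"dp": [-0.0326,0,-0.0458]},{"dp": [-0.0326,0,-0.0458]},{"dp": [-0.0326,0,-0.0458]},{"dp": [-0.0326,0,-0.0458]},{"dp": [-0.0326,0,-0.0458]},{"dp": [-0.0326,0.01,-0.0458]},{"dp": [-0.0326,0.015,-0.0458]},{"dp": [-0.0326,0.015,-0.0458]},{"dp": [-0.0326,0.015,-0.0458]},{"dp": [-0.0326,0.015,-0.0458]},{"dp": [-0.0326,0.01,-0.0458]}], claw=0)

```text
invalid input at $.rows[0]: expected keys dp, rotation
```

```bash
python3 - <<'E'
from h import *
im,P,s=snap("wrist","w1.png")
print("pred BL",proj(P,(.575,-.0814,.015)))
to(.575,-.0814,.003)
E
```

```text
pred BL [ 58.21310341 576.20803206]
pos [0.2582 0.5136 0.2309] rot [-8.999e+01  4.000e-02  6.331e+01] gap 0.0851 F [ 0.1 -0.8  0. ] t 0.2
tool dp [-0.3891  0.2282 -0.5503] ry None
```

View pics/w1.png

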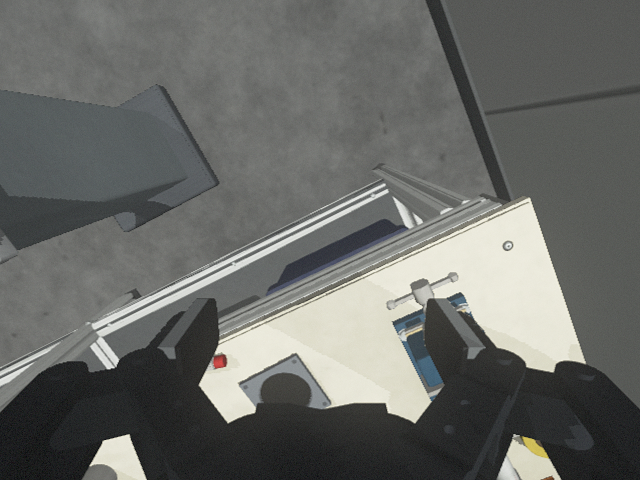

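That was the start view: the move was refused because each row needs a rotation key. I'll resend it.

>>> step_arm(rows=[{"dp": [-0.0326,0,-0.0458],"rotation": [0,0,0]},{"dp": [-0.0326,0,-0.0458],"rotation": [0,0,0]},{"dp": [-0.0326,0,-0.0458],"rotation": [0,0,0]},{"dp": [-0.0326,0,-0.0458],"rotation": [0,0,0]},{"dp": [-0.0326,0,-0.0458],"rotation": [0,0,0]},{"dp": [-0.0326,0,-0.0458],"rotation": [0,0,0]},{"dp": [-0.0326,0.01,-0.0458],"rotation": [0,0,0]},{"dp": [-0.0326,0.015,-0.0458],"rotation": [0,0,0]},{"dp": [-0.0326,0.015,-0.0458],"rotation": [0,0,0]},{"dp": [-0.0326,0.015,-0.0458],"rotation": [0,0,0]},{"dp": [-0.0326,0.015,-0.0458],"rotation": [0,0,0]},{"dp": [-0.0326,0.01,-0.0458],"rotation": [0,0,0]}], claw=0)

```text
clock: 1.7
position: [0.5817, -0.099, 0.1491]
tool_rot: [-90.1, -0.0, 63.6]
contact_force: [0.7, 0.9, -0.1]
finger_gap: 0.0853
```

```bash
python3 - <<'E'
from h import *
im,P,s=snap("wrist","w2.png")
print("pred BL",proj(P,(.575,-.0814,.015)))
to(.575,-.0814,.003)
E
```

```text
pred BL [336.9244398  213.09583793]
pos [ 0.5834 -0.1044  0.1472] rot [-9.014e+01  6.000e-02  6.349e+01] gap 0.0855 F [-4.4 -6.1 -3.7] t 1.75
tool dp [0.017  0.1442 0.0181] ry None
```

View pics/w2.png

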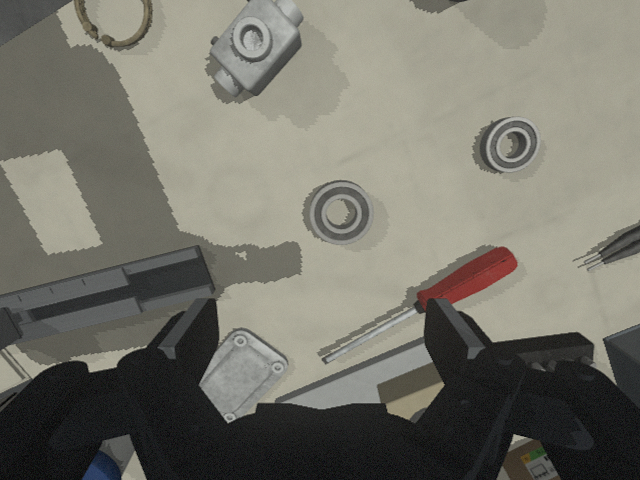

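The wrist view shows the large bearing at (340,211), the small one at (511,144), and the track mouth's upper corner near (203,250). That agrees with the top-camera prediction to within 3 mm.

```bash
python3 - <<'E'
from h import *
s=sensors.observe(); s=dict(s); s["position"]=np.array([.5834,-.1044,.1472]); s["tool_rot"]=[-90.14,.06,63.49]
P=pose("wrist",s)
for n,c in(("BL",(341,211)),("BS",(511,144))): print(n,ray(P,c,.0135))
to(.575,-.083,.003)
E
```

```text
BL [ 0.57651313 -0.08331703  0.0135    ]
BS [0.58734943 0.05410731 0.0135    ]
pos [ 0.5834 -0.1044  0.1472] rot [-9.014e+01  6.000e-02  6.349e+01] gap 0.0855 F [-4.4 -6.1 -3.7] t 1.75
tool dp [0.0156 0.1442 0.0174] ry None
```

>>> step_arm(rows=[{"dp": [0.008,0.03,0.0085],"rotation": [0,0,0]},{"dp": [0.008,0.04,0.008],"rotation": [0,0,0]},{"dp": [0,0.035,0],"rotation": [0,0,0]},{"dp": [0,0.015,0],"rotation": [0,0,0]},{"dp": [0,0,0],"rotation": [0,0,0]},{"dp": [0,0,0],"rotation": [0,0,0]}])

```text
clock: 2.5
position: [0.5768, -0.0851, 0.0244]
tool_rot: [-90.2, 0.1, 63.3]
contact_force: [0.7, -0.4, -0.5]
finger_gap: 0.0856
```

```bash
python3 -c "
from h import *
to(.576,-.083,.003)"
```

```text
pos [ 0.5768 -0.0851  0.0244] rot [-9.017e+01  7.000e-02  6.327e+01] gap 0.0856 F [ 0.7 -0.4 -0.5] t 2.5
tool dp [0.0016 0.0214 0.0018] ry None
```

>>> step_arm(rows=[{"dp": [0.0016,0.015,0.0018],"rotation": [0.2,0,0]},{"dp": [0,0.006,0],"rotation": [0,0,0]},{"dp": [0,0,0],"rotation": [0,0,0]}])

```text
clock: 2.88
position: [0.5769, -0.0831, 0.0039]
tool_rot: [-90.1, 0.0, 63.3]
contact_force: [0.1, 0.0, -0.0]
finger_gap: 0.0856
```

>>> step_arm(rows=[{"dp": [0,0,0],"rotation": [0,0,0]},{"dp": [0,0,0],"rotation": [0,0,0]},{"dp": [0,0,0],"rotation": [0,0,0]},{"dp": [0,0,0],"rotation": [0,0,0]},{"dp": [0,0,0],"rotation": [0,0,0]},{"dp": [0,0,0],"rotation": [0,0,0]}], claw=255)

```text
clock: 3.62
position: [0.5773, -0.0832, 0.0051]
tool_rot: [-90.2, 0.0, 63.3]
contact_force: [-0.0, 0.3, -1.3]
finger_gap: 0.0487
```

>>> step_arm(rows=[{"dp": [0,0,0],"rotation": [0,0,0]},{"dp": [0,0,0],"rotation": [0,0,0]}])

```text
clock: 3.88
position: [0.5773, -0.0832, 0.005]
tool_rot: [-90.2, 0.0, 63.3]
contact_force: [1.3, -0.8, 0.6]
finger_gap: 0.0493
```

```bash
python3 - <<'E'
from h import *
im,P,s=snap("wrist","w3.png"); cv2.imwrite("pics/w3c.png",im[240:480,140:500])
to(.576,-.083,.003)
E
```

```text
pos [ 0.5773 -0.0832  0.005 ] rot [-9.018e+01  2.000e-02  6.327e+01] gap 0.0491 F [ 0.4  0.5 -0.8] t 3.925
tool dp [-0.0004  0.002   0.0013] ry None
```

View pics/w3c.png

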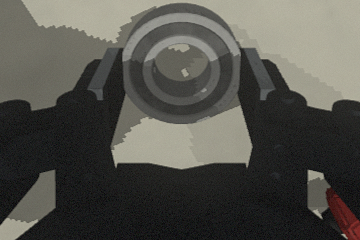

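```bash
python3 - <<'E'
from h import *
s=sensors.observe(); P=pose("wrist",s); R=Ro.from_euler("xyz",s["tool_rot"],degrees=True).as_matrix()
for o in((0,-.01,0),(.026,-.004,0),(-.026,-.004,0),(0,-.01,.011)): print(o,proj(P,s["position"]+R@np.array(o))-[140,240])
print(ray(P,(140+182,240+64),.014))
E
```

```text
(0, -0.01, 0) [180.71427261  76.63951685]
(0.026, -0.004, 0) [240.70592487  69.92368958]
(-0.026, -0.004, 0) [120.79870818  69.84242308]
(0, -0.01, 0.011) [180.71200481  52.41453878]
[ 0.57280041 -0.08028762  0.014     ]
```

The bearing sits between the pads, with its centre about 5 mm to the camera side of the finger plane. I'll lift it and check that it holds.

>>> step_arm(rows=[{"dp": [0,-0.01,0],"rotation": [0,0,0]},{"dp": [0,-0.03,0],"rotation": [0,0,0]},{"dp": [0,-0.03,0],"rotation": [0,0,0]},{"dp": [0,0,0],"rotation": [0,0,0]},{"dp": [0,0,0],"rotation": [0,0,0]}])

```text
clock: 4.55
position: [0.5769, -0.083, 0.0784]
tool_rot: [-90.2, 0.0, 63.3]
contact_force: [-1.2, -0.2, -1.3]
finger_gap: 0.0487
```

```bash
python3 - <<'E'
from h import *
im,P,s=snap("wrist","w4.png"); cv2.imwrite("pics/w4c.png",im[180:420,140:500])
to(.449,.363,.075)
R=Ro.from_euler("xyz",s["tool_rot"],degrees=True).as_matrix(); print("tcp px",proj(P,s["position"]+R@np.array((0,-.01,0)))-[140,180])
E
```

```text
pos [ 0.577  -0.083   0.0785] rot [-9.018e+01  2.000e-02  6.327e+01] gap 0.0491 F [ 1.5  0.3 -1.5] t 4.6
tool dp [0.3408 0.0023 0.315 ] ry None
tcp px [180.71434709 136.64005006]
```

View pics/w4c.png

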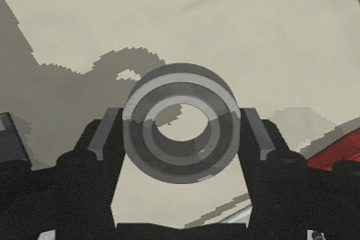

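>>> step_arm(rows=[{"dp": [0.035,-0.02,0.032],"rotation": [0,0,0]},{"dp": [0.0435,-0.015,0.04],"rotation": [0,0,0]},{"dp": [0.0435,-0.01,0.04],"rotation": [0,0,0]},{"dp": [0.0435,0,0.04],"rotation": [0,0,0]},{"dp": [0.0435,0,0.04],"rotation": [0,0,0]},{"dp": [0.0435,0,0.04],"rotation": [0,0,0]},{"dp": [0.03,0,0.03],"rotation": [0,0,0]},{"dp": [0,0,0],"rotation": [0,0,0]},{"dp": [0,0,0],"rotation": [0,0,0]}])

```text
clock: 5.72
position: [0.4639, 0.2975, 0.1166]
tool_rot: [-89.7, 0.3, 63.2]
contact_force: [-0.2, -0.4, -0.8]
finger_gap: 0.0488
```

```bash
cat >> h.py <<'E'
def dark(im,P,z=.007,th=45,amin=800,vmax=330):
    g=cv2.cvtColor(im,cv2.COLOR_BGR2GRAY); m=((g<th)*255).astype(np.uint8)
    cs,_=cv2.findContours(m,cv2.RETR_EXTERNAL,cv2.CHAIN_APPROX_NONE)
    for c in cs:
        (u,v),wh,a=cv2.minAreaRect(c)
        if cv2.contourArea(c)>amin and v<vmax:
            w=np.array([ray(P,p[0],z)[:2] for p in c]); r=cv2.minAreaRect((w*1000).astype(np.float32))
            print("dark px",round(u),round(v),"world mm",np.round(r[0],1),"size",np.round(r[1],1),"ang",round(r[2],1))
E
python3 - <<'E'
from h import *
im,P,s=snap("wrist","w5.png"); dark(im,P)
print(proj(P,(.449,.363,.007)))
to(.4526,.361,.03)
E
```

```text
dark px 627 85 world mm [462.6 524.8] size [ 6.3 89.6] ang 89.9
[394.60246429 181.18540317]
pos [0.464  0.2973 0.1166] rot [-89.69   0.33  63.13] gap 0.0488 F [-1.   0.8 -1.8] t 5.775
tool dp [0.0522 0.0865 0.0385] ry None
```

View pics/w5.png

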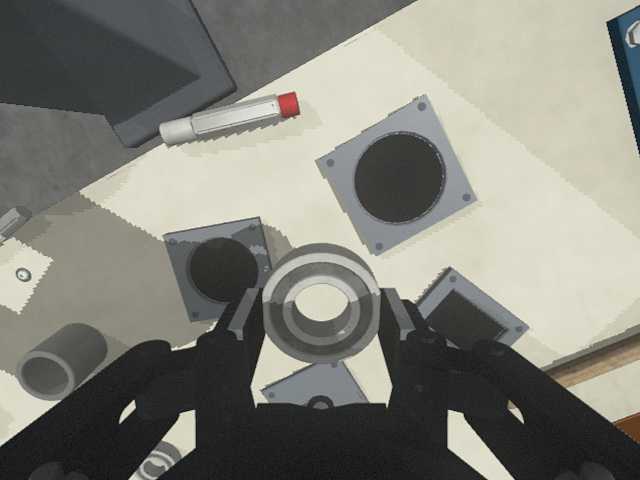

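Large pocket at px (400,178), small pocket at (224,269), held bearing at (321,304), sleeve rim at (48,378), post near (320,402).

```bash
python3 - <<'E'
from h import *
s=dict(sensors.observe()); P=pose("wrist",s); z=s["position"][2]
L=ray(P,(400,178),.007); S=ray(P,(224,268),.007); B=ray(P,(321,304),z+.010)
print("L",L,"S",S,"B-tcp",B-s["position"],"sleeve",ray(P,(48,378),.042))
print("target tcp",L-B+s["position"]); t=(L-B+s["position"]); to(t[0],t[1],.0075)
E
```

```text
L [0.44879816 0.36716497 0.007     ] S [0.450813   0.21996608 0.007     ] B-tcp [-0.00501439  0.00274728  0.01      ] sleeve [0.4593493  0.07607182 0.042     ]
target tcp [ 0.45381255  0.36441769 -0.003     ]
pos [0.464  0.2973 0.1166] rot [-89.69   0.33  63.13] gap 0.0488 F [-1.   0.8 -1.8] t 5.775
tool dp [0.0559 0.109  0.0389] ry None
```

>>> step_arm(rows=[{"dp": [0.03,0.02,0.02],"rotation": [-0.3,0,-0.3]},{"dp": [0.024,0.035,0.019],"rotation": [0,0,0]},{"dp": [0,0.025,0],"rotation": [0,0,0]},{"dp": [0,0,0],"rotation": [0,0,0]},{"dp": [0,0,0],"rotation": [0,0,0]}])

```text
clock: 6.4
position: [0.4567, 0.3603, 0.0353]
tool_rot: [-90.1, -0.0, 62.7]
contact_force: [-0.6, -0.3, -1.5]
finger_gap: 0.049
```

```bash
python3 -c "
from h import *
to(.4535,.363,.009)"
```

```text
pos [0.4567 0.3603 0.0353] rot [-90.07  -0.    62.69] gap 0.049 F [-0.6 -0.3 -1.5] t 6.4
tool dp [0.001  0.0263 0.0041] ry None
```

>>> step_arm(rows=[{"dp": [0.001,0.015,0.004],"rotation": [0,0,0]},{"dp": [0,0.009,0],"rotation": [0,0,0]},{"dp": [0,0.002,0],"rotation": [0,0,0]},{"dp": [0,0,0],"rotation": [0,0,0]}])

```text
clock: 6.9
position: [0.4546, 0.3627, 0.0094]
tool_rot: [-90.1, -0.1, 62.6]
contact_force: [-0.3, 0.3, -1.1]
finger_gap: 0.0496
```

```bash
python3 -c "
from h import *
to(.4535,.363,.008)"
```

```text
pos [0.4546 0.3627 0.0094] rot [-90.15  -0.13  62.61] gap 0.0496 F [-0.3  0.3 -1.1] t 6.9
tool dp [-0.0002  0.0014  0.0012] ry None
```

>>> step_arm(rows=[{"dp": [0,0.0012,0.001],"rotation": [0,0,0]},{"dp": [0,0,0],"rotation": [0,0,0]}])

```text
clock: 7.15
position: [0.4539, 0.3633, 0.0086]
tool_rot: [-90.2, -0.2, 62.6]
contact_force: [-0.5, -0.3, -1.1]
finger_gap: 0.049
```

>>> step_arm(rows=[{"dp": [0,0,0],"rotation": [0,0,0]},{"dp": [0,0,0],"rotation": [0,0,0]},{"dp": [0,0,0],"rotation": [0,0,0]},{"dp": [0,0,0],"rotation": [0,0,0]}], claw=0)

```text
clock: 7.65
position: [0.4543, 0.3635, 0.0092]
tool_rot: [-90.2, -0.2, 62.6]
contact_force: [0.2, 0.2, -0.1]
finger_gap: 0.0854
```

>>> step_arm(rows=[{"dp": [0,-0.03,0],"rotation": [0,0,0]},{"dp": [0,-0.05,0],"rotation": [0,0,0]},{"dp": [0,-0.04,-0.04],"rotation": [0,0,0]},{"dp": [0,0,-0.04],"rotation": [0,0,0]},{"dp": [0,0,0],"rotation": [0,0,0]}])

```text
clock: 8.28
position: [0.5261, 0.3256, 0.1334]
tool_rot: [-90.2, -0.2, 62.7]
contact_force: [-0.8, -0.1, -1.0]
finger_gap: 0.0856
```

```bash
python3 - <<'E'
from h import *
im,P,s=snap("wrist","w6.png"); 
for p in((.449,.365,.007),(.449,.365,.018)): print(proj(P,p))
c=proj(P,(.449,.365,.01)).astype(int); print(c)
u,v=np.clip(c-[90,70],0,None); cv2.imwrite("pics/w6c.png",cv2.resize(im[v:v+140,u:u+180],None,fx=3,fy=3)); print(u,v)
to(.587,.056,.1)
E
```

```text
[320.0684154  115.96078453]
[320.05967808 115.01883676]
[320 115]
230 45
pos [0.5252 0.3263 0.1336] rot [-90.21  -0.2   62.73] gap 0.0857 F [-0.7  0.4  0.5] t 8.325
tool dp [-0.212   0.0335 -0.1787] ry None
```

View pics/w6c.png

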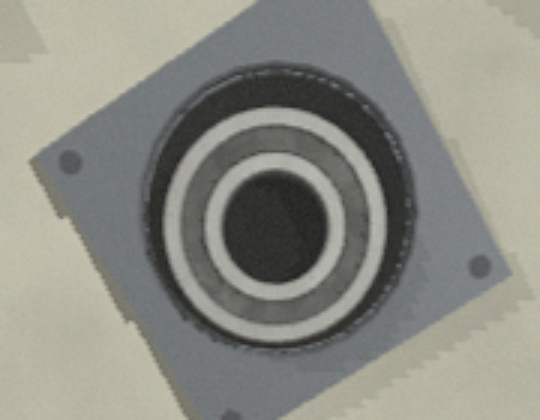

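The large bearing lies flat inside its pocket, slightly off-centre (crop (275,225) against pocket (280,210)). On to the small bearing.

>>> step_arm(rows=[{"dp": [-0.0422,0,-0.0387],"rotation": [0.2,0,0.2]},{"dp": [-0.0422,0,-0.0387],"rotation": [0,0,0]},{"dp": [-0.0422,0,-0.0387],"rotation": [0,0,0]},{"dp": [-0.0422,0,-0.0387],"rotation": [0,0,0]},{"dp": [-0.0422,0,-0.0387],"rotation": [0,0,0]},{"dp": [0,0,0],"rotation": [0,0,0]},{"dp": [0,0,0],"rotation": [0,0,0]}])

```text
clock: 9.2
position: [0.5981, 0.0478, 0.1316]
tool_rot: [-89.8, 0.0, 63.1]
contact_force: [0.2, -0.1, 0.4]
finger_gap: 0.0852
```

```bash
cat >> h.py <<'E'
def circ(im,guess,r0,r1,win=70):
    u,v=np.round(guess).astype(int); a,b=max(u-win,0),max(v-win,0)
    g=cv2.medianBlur(cv2.cvtColor(im,cv2.COLOR_BGR2GRAY)[b:v+win,a:u+win],3)
    c=cv2.HoughCircles(g,cv2.HOUGH_GRADIENT_ALT,1,30,param1=150,param2=.6,minRadius=r0,maxRadius=r1)
    return None if c is None else c[0][:3]+[a,b,0]
E
python3 - <<'E'
from h import *
im,P,s=snap("wrist","w7.png"); g=proj(P,(.586,.0575,.012)); print(g)
for c in circ(im,g,10,50) : print(c, ray(P,c[:2],.012))
to(.586,.0575,.004)
E
```

```text
[325.33059065 216.09190405]
[334.         214.          18.60410309] [0.58753166 0.0641093  0.012     ]
[334.         214.          28.71998024] [0.58753166 0.0641093  0.012     ]
pos [0.5981 0.0479 0.1316] rot [-8.980e+01  3.000e-02  6.312e+01] gap 0.0854 F [ 0.1  0.2 -0.2] t 9.25
tool dp [0.0032 0.1277 0.0147] ry None
```

>>> step_arm(rows=[{"dp": [0.0077,0.035,0.0158],"rotation": [-0.2,0,0]},{"dp": [0,0.045,0],"rotation": [0,0,0]},{"dp": [0,0.03,0],"rotation": [0,0,0]},{"dp": [0,0,0],"rotation": [0,0,0]},{"dp": [0,0,0],"rotation": [0,0,0]}])

```text
clock: 9.88
position: [0.5862, 0.0693, 0.0211]
tool_rot: [-90.1, -0.1, 63.6]
contact_force: [0.1, -0.0, 0.3]
finger_gap: 0.0854
```

```bash
python3 -c "
from h import *
to(.587,.062,.0035)"
```

```text
pos [0.5862 0.0693 0.0211] rot [-9.012e+01 -7.000e-02  6.359e+01] gap 0.0854 F [ 0.1 -0.   0.3] t 9.875
tool dp [-0.0062  0.0176 -0.004 ] ry None
```

>>> step_arm(rows=[{"dp": [-0.006,0.01,-0.004],"rotation": [0,0,0]},{"dp": [0,0.0075,0],"rotation": [0,0,0]},{"dp": [0,0,0],"rotation": [0,0,0]}])

```text
clock: 10.25
position: [0.5884, 0.0619, 0.0049]
tool_rot: [-90.3, -0.2, 63.6]
contact_force: [-0.5, 0.0, 0.3]
finger_gap: 0.0857
```

>>> step_arm(rows=[{"dp": [0,0,0],"rotation": [0,0,0]},{"dp": [0,0,0],"rotation": [0,0,0]},{"dp": [0,0,0],"rotation": [0,0,0]},{"dp": [0,0,0],"rotation": [0,0,0]},{"dp": [0,0,0],"rotation": [0,0,0]},{"dp": [0,0,0],"rotation": [0,0,0]},{"dp": [0,0,0],"rotation": [0,0,0]}], claw=255)

```text
clock: 11.12
position: [0.5888, 0.0618, 0.0061]
tool_rot: [-90.4, -0.2, 63.6]
contact_force: [-0.7, 0.3, 1.3]
finger_gap: 0.0383
```

>>> step_arm(rows=[{"dp": [0,-0.01,0],"rotation": [0,0,0]},{"dp": [0,-0.03,0],"rotation": [0,0,0]},{"dp": [0,-0.05,0],"rotation": [0,0,0]},{"dp": [0,0,0],"rotation": [0,0,0]},{"dp": [0,0,0],"rotation": [0,0,0]}])

```text
clock: 11.75
position: [0.5878, 0.0619, 0.1003]
tool_rot: [-90.4, -0.2, 63.6]
contact_force: [-0.6, 0.5, -1.6]
finger_gap: 0.0381
```

```bash
python3 - <<'E'
from h import *
im,P,s=snap("wrist","w8.png"); R=Ro.from_euler("xyz",s["tool_rot"],degrees=True).as_matrix(); g=proj(P,s["position"]+R@[0,-.01,0]);print(g)
c=circ(im,g,15,75,100); print(c)
to(.4515,.2170,.0125)
E
```

```text
[320.72587303 316.65202595]
[[322.         304.          46.99771118]
 [322.         304.          25.53995514]
 [322.         304.          38.07318878]]
pos [0.5881 0.0619 0.1005] rot [-90.38  -0.19  63.6 ] gap 0.0383 F [ 1.  -0.6  0. ] t 11.8
tool dp [0.0779 0.087  0.1919] ry None
```

>>> step_arm(rows=[{"dp": [0.026,-0.01,0.04],"rotation": [0.2,0,0.1]},{"dp": [0.026,0,0.045],"rotation": [0.2,0,0.1]},{"dp": [0.024,0,0.035],"rotation": [0,0,0]},{"dp": [0,0,0],"rotation": [0,0,0]},{"dp": [0,0,0],"rotation": [0,0,0]}])

```text
clock: 12.42
position: [0.5108, 0.1858, 0.1062]
tool_rot: [-89.7, 0.2, 63.5]
contact_force: [0.0, 0.1, -1.0]
finger_gap: 0.0381
```

```bash
python3 - <<'E'
from h import *
im,P,s=snap("wrist","w9.png"); g=proj(P,(.451,.218,.007));print(g)
c=circ(im,g,25,50,80); print(c)
if c is not None: p=ray(P,c[0][:2],.007); print(p); to(p[0],p[1],.0125)
E
```

```text
[324.93769412 145.01112918]
[[323.         147.          41.78213501]]
[0.45156998 0.21628007 0.007     ]
pos [0.5108 0.1856 0.1061] rot [-89.66   0.23  63.5 ] gap 0.0381 F [-0.7  0.6 -0.9] t 12.475
tool dp [0.0014 0.094  0.0661] ry None
```

>>> step_arm(rows=[{"dp": [0.0014,0.01,0.035],"rotation": [-0.3,0,-0.2]},{"dp": [0,0.03,0.03],"rotation": [0,0,0]},{"dp": [0,0.035,0],"rotation": [0,0,0]},{"dp": [0,0,0],"rotation": [0,0,0]},{"dp": [0,0,0],"rotation": [0,0,0]}])

```text
clock: 13.1
position: [0.4545, 0.2133, 0.03]
tool_rot: [-90.0, 0.0, 63.2]
contact_force: [0.6, -0.1, -0.4]
finger_gap: 0.0384
```

```bash
python3 -c "
from h import *
to(.4522,.216,.0105)"
```

```text
pos [0.4545 0.2133 0.03  ] rot [-9.000e+01  3.000e-02  6.315e+01] gap 0.0384 F [ 0.6 -0.1 -0.4] t 13.1
tool dp [0.0014 0.0195 0.0033] ry None
```

>>> step_arm(rows=[{"dp": [0.0014,0.01,0.0033],"rotation": [0,0,0]},{"dp": [0,0.0085,0],"rotation": [0,0,0]},{"dp": [0,0.002,0],"rotation": [0,0,0]},{"dp": [0,0.001,0],"rotation": [0,0,0]},{"dp": [0,0,0],"rotation": [0,0,0]}])

```text
clock: 13.72
position: [0.4539, 0.216, 0.0093]
tool_rot: [-90.1, -0.1, 63.1]
contact_force: [-0.4, 0.1, -0.4]
finger_gap: 0.0385
```

```bash
python3 -c "
from h import *
to(.4522,.216,.0095)"
```

```text
pos [0.4539 0.216  0.0093] rot [-9.013e+01 -9.000e-02  6.309e+01] gap 0.0385 F [-0.4  0.1 -0.4] t 13.725
tool dp [-0.0007 -0.0002  0.0015] ry None
```

>>> step_arm(rows=[{"dp": [0,0,0],"rotation": [0,0,0]},{"dp": [0,0,0],"rotation": [0,0,0]},{"dp": [0,0,0],"rotation": [0,0,0]},{"dp": [0,0,0],"rotation": [0,0,0]}], claw=0)

```text
clock: 14.22
position: [0.4543, 0.2161, 0.0099]
tool_rot: [-90.2, -0.1, 63.1]
contact_force: [-0.6, 0.7, -0.2]
finger_gap: 0.0851
```

>>> step_arm(rows=[{"dp": [0,-0.03,0],"rotation": [0,0,0]},{"dp": [0,-0.05,0],"rotation": [0,0,0]},{"dp": [-0.02,-0.04,-0.04],"rotation": [0,0,0]},{"dp": [-0.04,-0.01,-0.04],"rotation": [0,0,0]},{"dp": [0,0,0],"rotation": [0,0,0]},{"dp": [0,0,0],"rotation": [0,0,0]}])

```text
clock: 14.98
position: [0.4987, 0.1239, 0.144]
tool_rot: [-90.2, -0.1, 63.2]
contact_force: [-0.2, 0.6, -0.6]
finger_gap: 0.0856
```

```bash
python3 - <<'E'
from h import *
im,P,s=snap("wrist","w10.png")
cv2.imwrite("pics/w10c.png",im[0:300]); print(proj(P,(.457,.073,.042)),proj(P,(.452,.216,.01)))
to(.457,.073,.13)
E
```

```text
[230.77068881 221.58952072] [402.8090941 121.4461702]
pos [0.4986 0.124  0.1439] rot [-9.019e+01 -7.000e-02  6.319e+01] gap 0.0851 F [-0.3 -0.1 -0.2] t 15.025
tool dp [-0.0643  0.0138  0.0142] ry None
```

View pics/w10c.png

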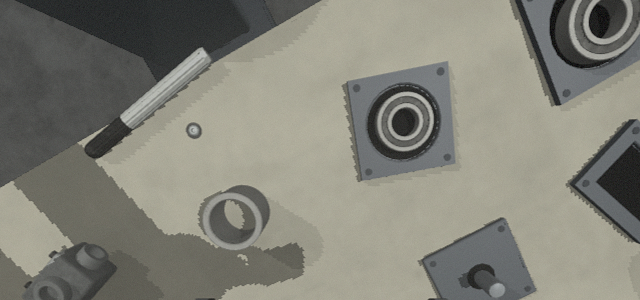

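The small bearing is central and flat in its pocket at (403,121). The sleeve rim is at (232,219) and the post tip near (496,288), both consistent with predictions.

>>> step_arm(rows=[{"dp": [-0.03,0,0.007],"rotation": [0.2,0,0.1]},{"dp": [-0.033,0.02,0.007],"rotation": [0,0,0]},{"dp": [0,0.035,0],"rotation": [0,0,0]},{"dp": [0,0,0],"rotation": [0,0,0]},{"dp": [0,0,0],"rotation": [0,0,0]}])

```text
clock: 15.65
position: [0.4553, 0.077, 0.0875]
tool_rot: [-89.9, 0.1, 63.6]
contact_force: [1.5, -0.1, -0.1]
finger_gap: 0.0856
```

```bash
python3 - <<'E'
from h import *
im,P,s=snap("wrist","w11.png"); g=proj(P,(.458,.074,.042));print(g)
c=circ(im,g,20,70,90); print(c)
if c is not None: print(ray(P,c[0][:2],.042))
to(.458,.074,.012)
E
```

```text
[318.48640739 275.36878269]
[[318.         276.          34.2334671 ]
 [318.         276.          25.07357407]]
[0.45822297 0.07357707 0.042     ]
pos [0.4552 0.0769 0.0874] rot [-8.990e+01  6.000e-02  6.356e+01] gap 0.0853 F [ 0.3 -0.  -0.9] t 15.7
tool dp [-0.0013  0.0754 -0.0039] ry None
```

>>> step_arm(rows=[{"dp": [-0.0015,0.02,-0.0043],"rotation": [0,0,0]},{"dp": [0,0.03,0],"rotation": [0,0,0]},{"dp": [0,0.022,0],"rotation": [0,0,0]},{"dp": [0,0,0],"rotation": [0,0,0]}])

```text
clock: 16.2
position: [0.4616, 0.0752, 0.0181]
tool_rot: [-90.2, -0.1, 63.7]
contact_force: [0.3, 0.3, 0.2]
finger_gap: 0.0855
```

>>> step_arm(rows=[{"dp": [0,0,0],"rotation": [0,0,0]},{"dp": [0,0,0],"rotation": [0,0,0]},{"dp": [0,0,0],"rotation": [0,0,0]},{"dp": [0,0,0],"rotation": [0,0,0]},{"dp": [0,0,0],"rotation": [0,0,0]},{"dp": [0,0,0],"rotation": [0,0,0]},{"dp": [0,0,0],"rotation": [0,0,0]}], claw=255)

```text
clock: 17.08
position: [0.4636, 0.0756, 0.022]
tool_rot: [-90.5, -0.2, 63.8]
contact_force: [-0.5, -0.4, -1.9]
finger_gap: 0.0408
```

```bash
python3 - <<'E'
from h import *
to(.4582,.0736,.1)
E
```

```text
pos [0.4636 0.0756 0.022 ] rot [-90.46  -0.23  63.75] gap 0.0408 F [-0.5 -0.4 -1.9] t 17.075
tool dp [-0.0038 -0.078   0.0033] ry None
```

>>> step_arm(rows=[{"dp": [0,-0.02,0],"rotation": [0,0,0]},{"dp": [0,-0.04,0],"rotation": [0,0,0]},{"dp": [0,-0.04,0],"rotation": [0.3,0,0.2]},{"dp": [0.02,0,-0.02],"rotation": [0,0,0]},{"dp": [0,0,0],"rotation": [0,0,0]}])

```text
clock: 17.7
position: [0.4895, 0.0848, 0.1248]
tool_rot: [-90.1, 0.0, 63.7]
contact_force: [-1.2, 0.8, -1.0]
finger_gap: 0.0409
```

```bash
python3 - <<'E'
from h import *
im=cv2.imread("pics/w10.png"); s=dict(sensors.observe()); s["position"]=np.array([.4986,.124,.1439]); s["tool_rot"]=[-90.19,-.07,63.19]
P=pose("wrist",s); print("tip",ray(P,(496,289),.034)); 
im2,P2,s2=snap("wrist","w12.png"); print(proj(P2,(.597,.224,.03)))
cv2.imwrite("pics/w12c.png",np.hstack([cv2.resize(im[200:360,410:570],(480,480)),]))
to(.6,.222,.11)
E
```

```text
tip [0.59732114 0.22721771 0.034     ]
[556.31548739 289.44980838]
pos [0.4888 0.0846 0.1249] rot [-9.008e+01  2.000e-02  6.374e+01] gap 0.0407 F [ 0.7 -0.5 -1.6] t 17.75
tool dp [ 0.1724  0.0149 -0.0389] ry None
```

View pics/w12c.png

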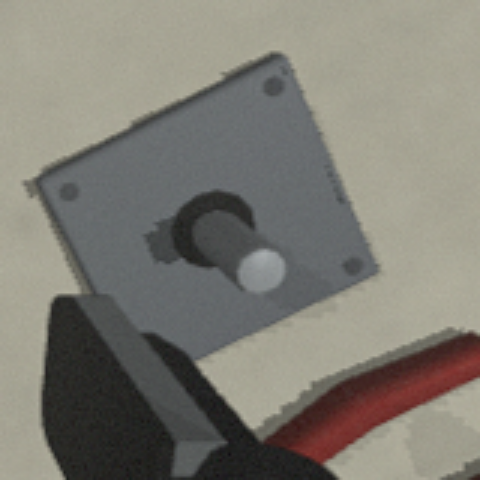

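>>> step_arm(rows=[{"dp": [0.045,0,-0.01],"rotation": [0,0,0]},{"dp": [0.05,0,-0.01],"rotation": [0,0,0]},{"dp": [0.05,0,-0.01],"rotation": [0,0,0]},{"dp": [0.03,0.015,-0.008],"rotation": [0,0,0]},{"dp": [0,0,0],"rotation": [0,0,0]},{"dp": [0,0,0],"rotation": [0,0,0]}])

```text
clock: 18.5
position: [0.6, 0.227, 0.1072]
tool_rot: [-89.9, 0.2, 63.7]
contact_force: [-0.0, 1.3, -0.9]
finger_gap: 0.041
```

```bash
python3 - <<'E'
from h import *
s=dict(sensors.observe()); s["position"]=np.array([.4986,.124,.1439]); s["tool_rot"]=[-90.19,-.07,63.19]
P=pose("wrist",s); print("tip",ray(P,(497,290.3),.034),"collar",ray(P,(481,276),.006)) 
im2,P2,s2=snap("wrist","w13.png"); cv2.imwrite("pics/w13c.png",im2[170:420,140:500])
to(.6009,.2242,.07)
E
```

```text
tip [0.59873734 0.22755929 0.034     ] collar [0.59810085 0.22758109 0.006     ]
pos [0.5999 0.2268 0.1072] rot [-89.89   0.23  63.65] gap 0.0411 F [-0.4 -0.3 -2.6] t 18.55
tool dp [-0.0018  0.0372 -0.0022] ry None
```

View pics/w13c.png

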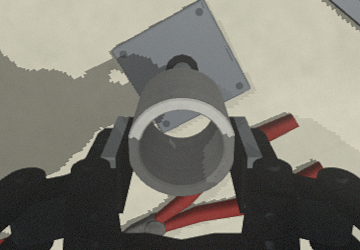

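The sleeve is held level above the post plate, with the post's collar peeking out at full-image (322,232).

```bash
python3 - <<'E'
from h import *
s=sensors.observe(); P=pose("wrist",s); print("collar",ray(P,(322,233),.006),"sleeve mouth rel tcp",ray(P,(140+180,170+146),s["position"][2]+.020)-s["position"])
to(.6016,.2247,.06)
E
```

```text
collar [0.59414541 0.23002076 0.006     ] sleeve mouth rel tcp [-0.00513651  0.00235601  0.02      ]
pos [0.5999 0.2268 0.1072] rot [-89.89   0.23  63.65] gap 0.0411 F [-0.4 -0.3 -2.6] t 18.55
tool dp [-0.001   0.0472 -0.0026] ry None
```

>>> step_arm(rows=[{"dp": [-0.001,0.02,-0.0028],"rotation": [0,0,0]},{"dp": [0,0.02,0],"rotation": [-0.1,0,-0.2]},{"dp": [0,0,0],"rotation": [0,0,0]},{"dp": [0,0,0],"rotation": [0,0,0]}])

```text
clock: 19.05
position: [0.6011, 0.222, 0.0652]
tool_rot: [-90.0, 0.0, 63.5]
contact_force: [0.7, 0.3, -1.1]
finger_gap: 0.0408
```

```bash
python3 - <<'E'
from h import *
to(.602,.225,.03)
E
```

```text
pos [0.6011 0.222  0.0652] rot [-9.001e+01  3.000e-02  6.352e+01] gap 0.0408 F [ 0.7  0.3 -1.1] t 19.05
tool dp [0.0031 0.0352 0.0005] ry None
```

>>> step_arm(rows=[{"dp": [0.003,0.004,0.0005],"rotation": [0,0,0]},{"dp": [0,0.012,0],"rotation": [0,0,0]},{"dp": [0,0.012,0],"rotation": [0,0,0]},{"dp": [0,0.003,0],"rotation": [0,0,0]},{"dp": [0,0,0],"rotation": [0,0,0]}])

```text
clock: 19.68
position: [0.6022, 0.2251, 0.0326]
tool_rot: [-90.0, 0.0, 63.5]
contact_force: [0.4, -0.1, -1.8]
finger_gap: 0.0408
```

```bash
python3 - <<'E'
from h import *
to(.602,.225,.029)
E
```

```text
pos [0.6022 0.2251 0.0326] rot [-9.005e+01  1.000e-02  6.352e+01] gap 0.0408 F [ 0.4 -0.1 -1.8] t 19.675
tool dp [-0.0002  0.0036  0.0002] ry None
```

>>> step_arm(rows=[{"dp": [0,0.003,0],"rotation": [0,0,0]},{"dp": [0,0.0015,0],"rotation": [0,0,0]},{"dp": [0,0.001,0],"rotation": [0,0,0]}])

```text
clock: 20.05
position: [0.6026, 0.2252, 0.0275]
tool_rot: [-90.1, -0.0, 63.5]
contact_force: [-1.7, 0.1, 0.8]
finger_gap: 0.0407
```

>>> step_arm(rows=[{"dp": [0,0,0],"rotation": [0,0,0]},{"dp": [0,0,0],"rotation": [0,0,0]},{"dp": [0,0,0],"rotation": [0,0,0]},{"dp": [0,0,0],"rotation": [0,0,0]}], claw=0)

```text
clock: 20.55
position: [0.603, 0.2253, 0.0282]
tool_rot: [-90.1, -0.1, 63.5]
contact_force: [-0.7, 0.4, 0.1]
finger_gap: 0.0857
```

>>> step_arm(rows=[{"dp": [0,-0.02,0],"rotation": [0,0,0]},{"dp": [0,-0.04,0],"rotation": [0,0,0]},{"dp": [0,-0.05,0],"rotation": [0,0,0]},{"dp": [0,-0.03,-0.03],"rotation": [0,0,0]},{"dp": [0,0,0],"rotation": [0,0,0]}])

```text
clock: 21.18
position: [0.6299, 0.2118, 0.1792]
tool_rot: [-90.3, -0.2, 63.6]
contact_force: [0.3, 0.0, 0.2]
finger_gap: 0.0857
```

```bash
python3 - <<'E'
from h import *
im,P,s=snap("wrist","w14.png"); cv2.imwrite("pics/w14c.png",im[0:320,100:640])
for p in((.598,.227,.048),(.5805,.364,.007)): print(proj(P,p)-[100,0])
to(.5314,-.3886,.15,-11)
E
```

```text
[219.71530178 186.03356122]
[358.62383295  86.2773144 ]
pos [0.6288 0.2123 0.178 ] rot [-90.22  -0.16  63.58] gap 0.0855 F [0.2 0.5 0.3] t 21.225
tool dp [-0.5816  0.0271 -0.18  ] ry 74.58
```

View pics/w14c.png

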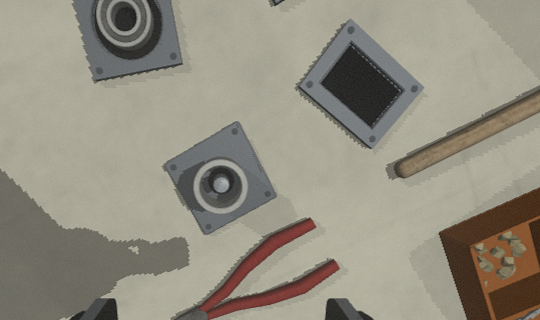

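The sleeve stands on its plate with the post in its bore. The oblong nest's plate corners in the crop are about (349,20), (424,86), (371,148), (298,87).

```bash
python3 - <<'E'
from h import *
s=sensors.observe(); P=pose("wrist",s)
q=[ray(P,(a+100,b),.007)[:2]*1000 for a,b in((349,20),(424,86),(371,148),(298,87))]
r=[ray(P,(a+100,b),.007)[:2]*1000 for a,b in((353,42),(405,90),(372,128),(321,80))]
for t in(q,r): print(np.round(np.mean(t,0),1),cv2.minAreaRect(np.array(t,np.float32)), "long yaw",np.degrees(np.arctan2(*(t[1]-t[0])[::-1])))
E
```

```text
[580.1 365.5] ((579.93798828125, 365.7731018066406), (83.15480041503906, 62.10591125488281), 27.269180297851562) long yaw 28.029989532866082
[580.1 367.5] ((579.7977905273438, 367.4878845214844), (59.64800262451172, 38.09516525268555), 25.27371597290039) long yaw 26.488153731685664
```

>>> step_arm(rows=[{"dp": [-0.05,0,-0.0154],"rotation": [0.2,0,0.1]},{"dp": [-0.058,0,-0.018],"rotation": [0,0,0]},{"dp": [-0.058,0,-0.018],"rotation": [0,0,0]},{"dp": [-0.058,0,-0.018],"rotation": [0,0,0]},{"dp": [-0.058,0,-0.018],"rotation": [0,0,0]},{"dp": [-0.058,0,-0.018],"rotation": [0,0,0]},{"dp": [-0.058,0,-0.018],"rotation": [0,0,0]},{"dp": [-0.058,0,-0.018],"rotation": [0,0,0]},{"dp": [-0.04,0,-0.012],"rotation": [0,0,0]},{"dp": [0,0,0],"rotation": [0,10,0]},{"dp": [0,0,0],"rotation": [0,10,0]},{"dp": [0,0,0],"rotation": [0,10,0]},{"dp": [0,0,0],"rotation": [0,10,0]},{"dp": [0,0,0],"rotation": [0,10,0]},{"dp": [0,0,0],"rotation": [0,10,0]},{"dp": [0,0,0],"rotation": [0,10,0]},{"dp": [0,0,0],"rotation": [0,4,0]},{"dp": [0,0,0],"rotation": [0,0,0]}])

```text
clock: 23.48
position: [0.533, -0.3035, 0.1693]
tool_rot: [-89.5, 1.1, -12.4]
contact_force: [0.2, -0.5, -0.5]
finger_gap: 0.0855
```

```bash
python3 - <<'E'
from h import *
im,P,s=snap("wrist","w15.png"); print(proj(P,(.5314,-.3886,.052)))
to(.5314,-.3886,.15,-11)
E
```

```text
[343.84367961 333.61400677]
pos [ 0.533  -0.3036  0.1693] rot [-89.49   1.06 -12.35] gap 0.0856 F [ 0.2 -0.3 -0.2] t 23.525
tool dp [ 0.017   0.0182 -0.0836] ry -1.35
```

View pics/w15.png

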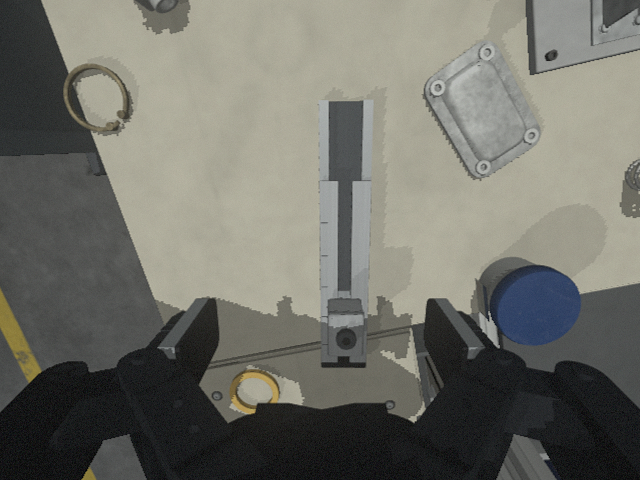

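The wrist view shows the track: mouth end centre at (346.5,100.5), cap end centre at (343.5,366), and the stop's screw head at (346,339). The mouth-to-lip step is at row 181.

```bash
python3 - <<'E'
from h import *
s=sensors.observe(); P=pose("wrist",s)
a=ray(P,(346.5,100.5),.016); b=ray(P,(343.7,366),.016); l=ray(P,(346,181),.016); d=a-b
print("mouth",a,"cap",b,"len",np.linalg.norm(d),"yaw",np.degrees(np.arctan2(d[1],d[0])),"lip",l,np.linalg.norm(a-l))
for c in((320,101),(373,101)): print(ray(P,c,.016))
st=ray(P,(346,340),.059); print("screw",st,"track x",120-1000*np.dot(a-st,d)/np.linalg.norm(d), "y off",1000*np.cross((d/np.linalg.norm(d))[:2],(st-a)[:2]))
to(st[0],st[1],.022)
E
```

```text
mouth [ 0.57140598 -0.20811612  0.016     ] cap [ 0.52175574 -0.44465953  0.016     ] len 0.24169801806733687 yaw 78.14576041894057 lip [ 0.55878624 -0.26965769  0.016     ] 0.06282214860244373
[ 0.5509527  -0.20397412  0.016     ]
[ 0.59166197 -0.2129672   0.016     ]
screw [ 0.53259502 -0.39056729  0.059     ] track x -66.53275319384747 y off 0.5036531574705503
pos [ 0.533  -0.3036  0.1693] rot [-89.49   1.06 -12.35] gap 0.0856 F [ 0.2 -0.3 -0.2] t 23.525
tool dp [ 0.0209  0.1461 -0.0864] ry None<stdin>:6: DeprecationWarning: Arrays of 2-dimensional vectors are deprecated. Use arrays of 3-dimensional vectors instead. (deprecated in NumPy 2.0)
```

```bash
python3 - <<'E'
from h import *
c,s_=np.array([.5325,-.3905]),None
u=np.array([np.cos(np.radians(-11.7)),np.sin(np.radians(-11.7))]); v=np.array([-u[1],u[0]])
out=[]
for n,(a,b) in(("top",(420,140)),("scene",(400,220))):
    im=cams.camera(n)[:,:,::-1]; P=pose(n); k=4 if n=="top" else 3
    cr=cv2.resize(im[b:b+480//k,a:a+400//k],(400,480),interpolation=cv2.INTER_CUBIC)
    for (hx,hy,z,col) in((.057,.011,.03,(0,0,255)),(.057,.011,.09,(0,128,255)),(.0425,.0425,.095,(0,255,0)),(.0425,.0425,.2,(255,0,0))):
        pts=[proj(P,[*(c+sx*hx*u+sy*hy*v),z]) for sx,sy in((1,1),(1,-1),(-1,-1),(-1,1))]
        cv2.polylines(cr,[np.int32((np.array(pts)-[a,b])*k)],True,col,1)
    out.append(cr)
cv2.imwrite("pics/ov.png",np.hstack(out))
E
```

```text
(no output)
```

View pics/ov.png

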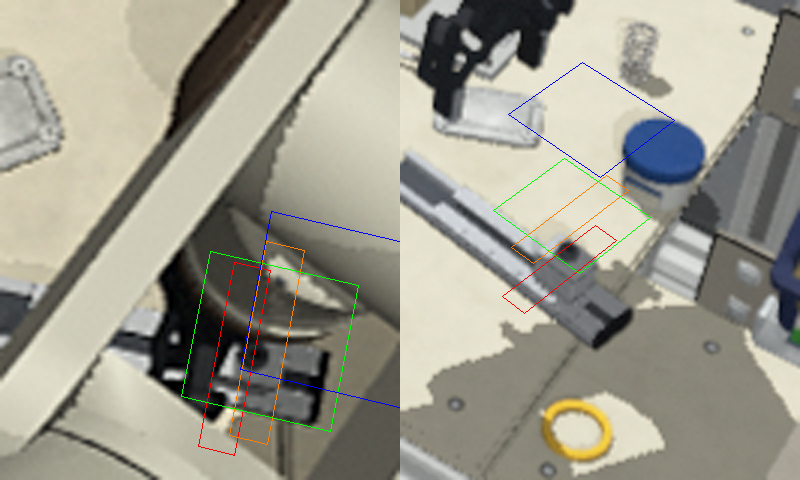

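The overlay shows the finger and body outlines at the stop clear of the rail by about 20 mm, and clear of the jar. I'll go down on the stop.

>>> step_arm(rows=[{"dp": [0.01,0,-0.04],"rotation": [-0.5,-0.6,-1.0]},{"dp": [0.011,0.01,-0.044],"rotation": [0,0,0]},{"dp": [0,0.03,0],"rotation": [0,0,0]},{"dp": [0,0.03,0],"rotation": [0,0,0]},{"dp": [0,0,0],"rotation": [0,0,0]},{"dp": [0,0,0],"rotation": [0,0,0]}])

```text
clock: 24.38
position: [0.5367, -0.3928, 0.0988]
tool_rot: [-90.0, -0.1, -11.2]
contact_force: [-1.0, 0.4, 1.1]
finger_gap: 0.0853
```

```bash
python3 - <<'E'
from h import *
to(.5325,-.3905,.024,-11.75)
E
```

```text
pos [ 0.5367 -0.3928  0.0988] rot [-9.005e+01 -9.000e-02 -1.125e+01] gap 0.0853 F [-1.   0.4  1.1] t 24.375
tool dp [-0.0047  0.0748  0.0015] ry 0.5
```

>>> step_arm(rows=[{"dp": [-0.0047,0.02,0.0015],"rotation": [0,0.5,0]},{"dp": [0,0.03,0],"rotation": [0,0,0]},{"dp": [0,0.015,0],"rotation": [0,0,0]},{"dp": [0,0,0],"rotation": [0,0,0]}])

```text
clock: 24.88
position: [0.5348, -0.3917, 0.0387]
tool_rot: [-90.3, -0.5, -11.6]
contact_force: [-0.2, 0.4, -0.3]
finger_gap: 0.0853
```

```bash
python3 - <<'E'
from h import *
to(.5325,-.3905,.022,-11.75)
E
```

```text
pos [ 0.5348 -0.3917  0.0387] rot [-90.28  -0.48 -11.63] gap 0.0853 F [-0.2  0.4 -0.3] t 24.875
tool dp [-0.0026  0.0167  0.0008] ry 0.12
```

>>> step_arm(rows=[{"dp": [-0.0026,0.01,0.0008],"rotation": [0.3,0.1,0.5]},{"dp": [0,0.006,0],"rotation": [0,0,0]},{"dp": [0,0,0],"rotation": [0,0,0]}])

```text
clock: 25.25
position: [0.5333, -0.3911, 0.0242]
tool_rot: [-90.1, -0.1, -11.7]
contact_force: [-0.4, -0.2, -0.5]
finger_gap: 0.0852
```

>>> step_arm(rows=[{"dp": [0,0,0],"rotation": [0,0,0]},{"dp": [0,0,0],"rotation": [0,0,0]},{"dp": [0,0,0],"rotation": [0,0,0]},{"dp": [0,0,0],"rotation": [0,0,0]},{"dp": [0,0,0],"rotation": [0,0,0]},{"dp": [0,0,0],"rotation": [0,0,0]},{"dp": [0,0,0],"rotation": [0,0,0]},{"dp": [0,0,0],"rotation": [0,0,0]}], claw=255)

```text
clock: 26.25
position: [0.5336, -0.3914, 0.0251]
tool_rot: [-90.1, -0.2, -11.7]
contact_force: [-0.2, 1.0, 1.3]
finger_gap: 0.0289
```

```bash
python3 - <<'E'
from h import *
to(.5325,-.3905,.022,-11.75)
E
```

```text
pos [ 0.5336 -0.3914  0.0251] rot [-90.09  -0.15 -11.72] gap 0.0289 F [-0.2  1.   1.3] t 26.25
tool dp [-0.0013  0.0031  0.0007] ry 0.03
```

>>> step_arm(rows=[{"dp": [0,0,0.01],"rotation": [0,0,0]},{"dp": [0,0,0.015],"rotation": [0,0,0]},{"dp": [0,0,0.015],"rotation": [0,0,0]},{"dp": [0,0,0],"rotation": [0,0,0]}])

```text
clock: 26.75
position: [0.5424, -0.3488, 0.0251]
tool_rot: [-90.1, -0.2, -11.7]
contact_force: [-0.1, 0.7, -0.5]
finger_gap: 0.0291
```

```bash
cat > tr.py <<'E'
from h import *
p=np.array([.5336,-.3914]); a=np.radians(78.2); u=np.array([np.cos(a),np.sin(a)])
s=sensors.observe(); d=s["position"][:2]-p
print("along",d@u*1e3,"lateral(+left)",(u[0]*d[1]-u[1]*d[0])*1e3,"F along",s["contact_force"][:2]@u,"Flat",u[0]*s["contact_force"][1]-u[1]*s["contact_force"][0])
to(*(p+u*.156),.025,-11.75)
E
python3 tr.py
```

```text
along 43.46740026445695 lateral(+left) 0.07191993051789553 F along 0.6747193498369675 Flat 0.2325023633656843
pos [ 0.5424 -0.3488  0.0251] rot [-90.09  -0.16 -11.69] gap 0.0291 F [-0.1  0.7 -0.5] t 26.75
tool dp [ 3.000e-04 -1.000e-04  1.125e-01] ry 0.06
```

>>> step_arm(rows=[{"dp": [0,0,0.015],"rotation": [0,0,0]},{"dp": [0,0,0.015],"rotation": [0,0,0]},{"dp": [0,0,0.015],"rotation": [0,0,0]},{"dp": [0,0,0.01],"rotation": [0,0,0]},{"dp": [0,0,0],"rotation": [0,0,0]}])

```text
clock: 27.38
position: [0.5545, -0.2907, 0.0251]
tool_rot: [-90.1, -0.2, -11.6]
contact_force: [-0.5, 1.7, 0.2]
finger_gap: 0.0293
```

```bash
python3 tr.py
```

```text
along 102.81983271952244 lateral(+left) 0.15664749306818285 F along 1.55073089508905 Flat 0.8742921318905961
pos [ 0.5545 -0.2907  0.0251] rot [-90.09  -0.17 -11.65] gap 0.0293 F [-0.5  1.7  0.2] t 27.375
tool dp [0.0003 0.     0.0532] ry 0.1
```

>>> step_arm(rows=[{"dp": [0,0,0.015],"rotation": [0,0.1,0]},{"dp": [0,0,0.015],"rotation": [0,0,0]},{"dp": [0,0,0.012],"rotation": [0,0,0]},{"dp": [0,0,0.007],"rotation": [0,0,0]},{"dp": [0,0,0],"rotation": [0,0,0]}])

```text
clock: 28.0
position: [0.5651, -0.2395, 0.025]
tool_rot: [-90.1, -0.2, -11.8]
contact_force: [-0.1, 1.1, 0.8]
finger_gap: 0.029
```

```bash
python3 tr.py; python3 - <<'E'
from h import *
im,P,s=snap("wrist","w16.png"); 
m=np.array([.5714,-.2081,.016]); print("mouth end px",proj(P,m),"lip px",proj(P,[.5588,-.2697,.016]))
g=cv2.cvtColor(im,cv2.COLOR_BGR2GRAY); print(g[150:330:4,320].tolist())
E
```

```text
along 155.15425239696265 lateral(+left) 0.21251846713712247 F along 1.0309081210585684 Flat 0.2784693028894626
pos [ 0.5651 -0.2395  0.025 ] rot [-90.09  -0.17 -11.76] gap 0.029 F [-0.1  1.1  0.8] t 28.0
tool dp [0.0002 0.     0.0008] ry -0.01
mouth end px [320.60029004 230.84029829] lip px [321.06869823 353.78617147]
[171, 166, 168, 168, 168, 167, 168, 169, 165, 166, 167, 165, 167, 167, 166, 169, 153, 159, 82, 77, 72, 73, 74, 70, 74, 134, 136, 139, 67, 92, 93, 91, 89, 93, 91, 124, 145, 141, 141, 143, 139, 141, 138, 49, 50]
```

>>> step_arm(rows=[{"dp": [0,-0.003,0],"rotation": [0,0,0]},{"dp": [0,-0.004,0],"rotation": [0,0,0]},{"dp": [0,0,0],"rotation": [0,0,0]}])

```text
clock: 28.42
position: [0.5647, -0.2404, 0.0322]
tool_rot: [-90.1, -0.1, -11.8]
contact_force: [-0.6, 0.0, -1.4]
finger_gap: 0.029
```

>>> step_arm(rows=[{"dp": [0,-0.01,0],"rotation": [0,0,0]},{"dp": [0,-0.03,0],"rotation": [0,0,0]},{"dp": [0,-0.04,0],"rotation": [0,0,0]},{"dp": [0,0,0],"rotation": [0,0,0]},{"dp": [0,0,0],"rotation": [0,0,0]}])

```text
clock: 29.05
position: [0.5641, -0.2405, 0.116]
tool_rot: [-90.1, -0.1, -11.9]
contact_force: [-1.2, 0.2, -2.6]
finger_gap: 0.0294
```

```bash
python3 - <<'E'
from h import *
im,P,s=snap("wrist","w17.png")
to(.58,.366,.12,26.5-90)
E
```

```text
pos [ 0.5642 -0.2406  0.1161] rot [-90.08  -0.14 -11.86] gap 0.0293 F [-0.3 -0.2 -0.8] t 29.1
tool dp [-0.1092 -0.005   0.5969] ry 51.64
```

View pics/w17.png

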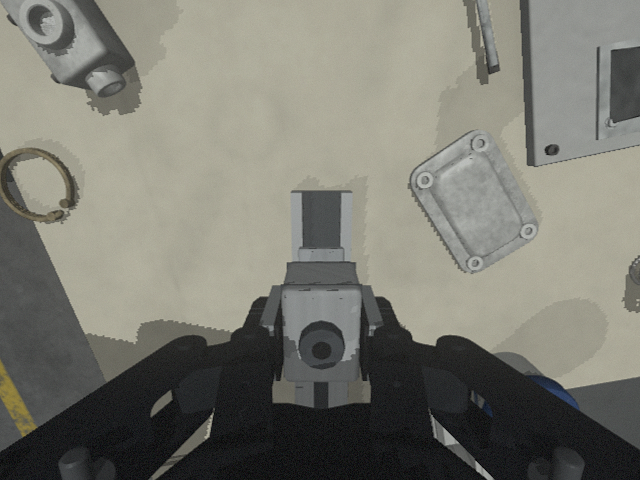

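The stop is lifted clear of the mouth and hangs upright in the jaws (screw at (322,343)). I'll turn it to the nest's yaw and carry it across.

>>> step_arm(rows=[{"dp": [0,-0.01,0],"rotation": [0,8,0]},{"dp": [0,0,0],"rotation": [0,10,0]},{"dp": [0,0,0],"rotation": [0,10,0]},{"dp": [0,0,0],"rotation": [0,10,0]},{"dp": [0,0,0],"rotation": [0,9,0]},{"dp": [0,0,0],"rotation": [0,4,0]},{"dp": [-0.04,0,0.016],"rotation": [0,0,0]},{"dp": [-0.052,0,0.02],"rotation": [0,0,0]},{"dp": [-0.052,0,0.02],"rotation": [0,0,0]},{"dp": [-0.052,0,0.02],"rotation": [0,0,0]},{"dp": [-0.052,0,0.02],"rotation": [0,0,0]},{"dp": [-0.052,0,0.02],"rotation": [0,0,0]},{"dp": [-0.052,0,0.02],"rotation": [0,0,0]},{"dp": [-0.052,0,0.02],"rotation": [0,0,0]},{"dp": [-0.03,0,0.01],"rotation": [0,0,0]},{"dp": [0,0,0],"rotation": [0,0,0]},{"dp": [0,0,0],"rotation": [0,0,0]}])

```text
clock: 31.22
position: [0.5208, 0.2374, 0.1127]
tool_rot: [-90.9, 0.6, -64.7]
contact_force: [-0.7, -0.3, -2.2]
finger_gap: 0.0287
```

```bash
python3 - <<'E'
from h import *
im,P,s=snap("wrist","w18.png")
print(proj(P,(.58,.3665,.007))); dark(im,P,th=55,amin=300,vmax=360)
to(.58,.366,.05,-63.5)
E
```

```text
[181.04227768  75.25553023]
dark px 6 338 world mm [330.9 433. ] size [61.3 10.1] ang 9.9
dark px 128 247 world mm [451.5 365. ] size [17.9 16.2] ang 16.5
dark px 384 143 world mm [598.9 228.5] size [22.7 19.3] ang 17.8
dark px 183 68 world mm [583.9 365.8] size [52.1 34.2] ang 26.5
dark px 550 12 world mm [709.3 173.8] size [34.8  4.5] ang 89.1
dark px 497 35 world mm [685.9 194.2] size [ 11.5 181.9] ang 16.3
pos [0.5208 0.2372 0.1127] rot [-90.92   0.64 -64.75] gap 0.0291 F [ 0.1 -0.9 -2.3] t 31.275
tool dp [-0.0905  0.062   0.1095] ry -1.25
```

>>> step_arm(rows=[{"dp": [-0.03,0,0.035],"rotation": [0.9,-1.2,-0.6]},{"dp": [-0.035,0,0.04],"rotation": [0,0,0]},{"dp": [-0.02,0.01,0.03],"rotation": [0,0,0]},{"dp": [0,0.01,0],"rotation": [0,0,0]},{"dp": [0,0,0],"rotation": [0,0,0]},{"dp": [0,0,0],"rotation": [0,0,0]}])

```text
clock: 32.02
position: [0.5816, 0.3561, 0.0914]
tool_rot: [-90.1, -0.0, -64.0]
contact_force: [0.6, 1.3, -1.1]
finger_gap: 0.0289
```

```bash
python3 - <<'E'
from h import *
im,P,s=snap("wrist","w19.png")
dark(im,P,th=55,amin=300,vmax=330)
to(.5805,.366,.045,-63.5)
E
```

```text
dark px 306 237 world mm [583.7 367.8] size [54.3 33.9] ang 26.3
dark px 14 227 world mm [499.9 544.8] size [108.   17.8] ang 11.5
dark px 39 237 world mm [493.9 527.1] size [149.3  41.7] ang 14.8
dark px 579 137 world mm [716.4 242.1] size [103.6  10.3] ang 87.5
dark px 25 66 world mm [605.5 561.7] size [23.8 22.1] ang 2.1
pos [0.5816 0.3561 0.0914] rot [-9.005e+01 -4.000e-02 -6.400e+01] gap 0.029 F [-0.4 -0.3 -1.5] t 32.075
tool dp [-0.0094  0.0464  0.0034] ry -0.5
```

>>> step_arm(rows=[{"dp": [-0.0097,0.02,0.0045],"rotation": [0,-0.5,0]},{"dp": [0,0.025,0],"rotation": [0,0,0]},{"dp": [0,0.002,0],"rotation": [0,0,0]},{"dp": [0,0,0],"rotation": [0,0,0]}])

```text
clock: 32.58
position: [0.5812, 0.3673, 0.0425]
tool_rot: [-90.0, -0.0, -63.5]
contact_force: [0.2, 0.1, -0.8]
finger_gap: 0.0292
```

```bash
python3 - <<'E'
from h import *
to(.5815,.3668,.025,-63.5)
E
```

```text
pos [0.5812 0.3673 0.0425] rot [-8.998e+01 -2.000e-02 -6.349e+01] gap 0.0292 F [ 0.2  0.1 -0.8] t 32.575
tool dp [0.0006 0.0175 0.0001] ry 0.01
```

>>> step_arm(rows=[{"dp": [0,0.007,0],"rotation": [0,0,0]},{"dp": [0,0.006,0],"rotation": [0,0,0]},{"dp": [0,0.003,0],"rotation": [0,0,0]},{"dp": [0,0.001,0],"rotation": [0,0,0]},{"dp": [0,0,0],"rotation": [0,0,0]}])

```text
clock: 33.2
position: [0.5818, 0.3677, 0.026]
tool_rot: [-89.9, -0.0, -63.5]
contact_force: [-0.9, -0.2, -1.8]
finger_gap: 0.0291
```

```bash
python3 - <<'E'
from h import *
to(.5815,.3668,.0235,-63.5)
E
```

```text
pos [0.5818 0.3677 0.026 ] rot [-8.986e+01 -2.000e-02 -6.349e+01] gap 0.0291 F [-0.9 -0.2 -1.8] t 33.2
tool dp [ 0.0006  0.0025 -0.0007] ry 0.01
```

>>> step_arm(rows=[{"dp": [0,0.0015,0],"rotation": [0,0,0]},{"dp": [0,0.001,0],"rotation": [0,0,0]},{"dp": [0,0.0003,0],"rotation": [0,0,0]}])

```text
clock: 33.58
position: [0.582, 0.3678, 0.0241]
tool_rot: [-89.8, -0.0, -63.5]
contact_force: [-3.0, -1.2, 2.9]
finger_gap: 0.0291
```

>>> step_arm(rows=[{"dp": [0,0,0],"rotation": [0,0,0]},{"dp": [0,0,0],"rotation": [0,0,0]},{"dp": [0,0,0],"rotation": [0,0,0]},{"dp": [0,0,0],"rotation": [0,0,0]},{"dp": [0,0,0],"rotation": [0,0,0]}], claw=0)

```text
clock: 34.2
position: [0.5823, 0.3679, 0.0241]
tool_rot: [-89.8, -0.0, -63.5]
contact_force: [-0.9, 0.6, -0.1]
finger_gap: 0.0855
```

>>> step_arm(rows=[{"dp": [0,-0.02,0],"rotation": [0,0,0]},{"dp": [0,-0.04,0],"rotation": [0,0,0]},{"dp": [0,-0.05,0],"rotation": [0,0,0]},{"dp": [0,-0.03,-0.05],"rotation": [0,0,0]},{"dp": [0,0,-0.04],"rotation": [0,0,0]},{"dp": [0,0,0],"rotation": [0,0,0]},{"dp": [0,0,0],"rotation": [0,0,0]}])

```text
clock: 35.08
position: [0.5002, 0.3269, 0.1775]
tool_rot: [-89.3, -0.0, -63.5]
contact_force: [-0.2, -0.5, -0.7]
finger_gap: 0.0854
```

```bash
python3 - <<'E'
from h import *
im,P,s=snap("wrist","w20.png"); to(.58,.366,.15)
for z in(.007,.051,.058): print(z,proj(P,(.5805,.3665,z)))
g=proj(P,(.5815,.367,.058)); print("screw",circ(im,g,5,20,40))
dark(im,P,th=55,amin=100,vmax=380)
hs=cv2.cvtColor(im,cv2.COLOR_BGR2GRAY); u,v=np.round(proj(P,(.5805,.3665,.04))).astype(int)
sub=cv2.resize(hs[v-60:v+60,u-80:u+80],(40,24),interpolation=cv2.INTER_AREA)
for r in sub: print("".join("#+-. "[min(4,x//50)] for x in r))
E
```

```text
pos [0.5002 0.3269 0.1773] rot [-8.936e+01 -3.000e-02 -6.350e+01] gap 0.0851 F [0.3 0.2 0.3] t 35.125
tool dp [0.0006 0.0283 0.0885] ry None
0.007 [321.46749588 118.370531  ]
0.051 [321.60517829 114.25191377]
0.058 [321.63145045 113.46601096]
screw [[320.         113.          13.29492378]]
dark px 400 313 world mm [452.6 216. ] size [12.  17.6] ang 42.2
dark px 320 366 world mm [350.7 253.6] size [270.8 733.5] ang 26.4
dark px 262 250 world mm [452.  364.1] size [18.6 21.4] ang 26.5
dark px 263 242 world mm [458.5 365.7] size [47.4 62. ] ang 1.4
dark px 38 182 world mm [418.1 567.1] size [33.5 63.9] ang 88.3
dark px 323 147 world mm [560.2 354.9] size [ 6.7 31.2] ang 26.5
dark px 29 124 world mm [465.4 586.8] size [42.  10.3] ang 11.4
dark px 547 92 world mm [682.8 206.7] size [ 18.7 164.2] ang 11.9
dark px 108 129 world mm [487.9 525.4] size [  4.1 140.8] ang 89.8
dark px 554 42 world mm [715.6 223.3] size [137.5  12.8] ang 87.3
dark px 75 88 world mm [500.3 554.9] size [155.2  70.6] ang 30.9
........................................
.................------------...........
........
[... 193 characters left out ...]
...
...........----.........-+----..........
...........----.........-+----..........
...........----...-+--..-++---..........
...........----..-++++-.-++++-..........
...........----..++++++.-++++-..........
...........----..++++++--++++-..........
...........----...++++-.-++++-..........
...........----....---..-++++-..........
...........----.........-++++-..........
...........----.........-++++-..........
...........---++-------++++++-..........
...........----++++++++##++++-..........
...........----++++++++++++++-..........
...........-------------------..........
...........----------------+-...........
............-----------------...........
........................................
```

```bash
python3 -c "
from bench import job
print(job.close_job())"
```

```text
the job is handed in; nothing more can be done
None
```

All four parts are in their holders, released and at rest. I put them away in the order listed and handed the job in at about 35 s of the 99 s allowed.

- **Large bearing:** the close-up after release shows it lying flat in the large pocket. It sits about 4–5 mm off-centre, but fully inside the rim.
- **Small bearing:** flat and central in the small pocket, seen in two later wrist views.
- **Sleeve:** it stands on the plate with the post central in its bore. I saw this from above after release.
- **Fence stop:** I slid it about 155 mm along the track to the mouth with side forces under about 1 N and lifted it off. It touched down in the oblong pocket at the height expected for a seated foot (about 3 N). After release its screw head was within 2 px of where a seated, upright stop should show.

**Checks that were weaker or disagreed:**
- The final check on the stop was numerical only, because all 16 picture views were used.
- The top and wrist cameras disagreed by 3–6 mm in places, so I used values between the two or took a closer look. Every fit had about 7–8 mm of play.
- The finger gap read 1–4 mm below the true part sizes on every grasp, but every grasp held.
- I took no last overall picture of all four parts together.

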